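# Clip the filter wheel onto its spindle

## Robot

A 6-joint arm with a two-finger parallel gripper is mounted at the origin on the work surface. World frame = base frame: x ahead of the robot, y to its left, z up, the work surface at z = 0. Lengths are in m, angles in degrees, forces in N, time in s.
With the tool pointing down it reaches from about 0.35 to 0.875 m from the base axis. Payload 4.2 kg.
Tool frame: the origin (TCP) lies at the very end of the fingers, on their centre line; the grasp point (between the pads) lies 19 mm behind it; z points along the fingers, y is the line along which they close (so a half turn about z gives the same grasp; the last joint's range is limited). The gripper opens to 87 mm and grips with 3 to 60 N. Pads are 19 mm wide; open, the fingers measure 117 mm over their backs; the gripper's body (75 mm by 190 mm) begins 51 mm behind the grasp point.
Start: joints at [80.42, 22.042, 0.453, 0, -68.411, -14.817], TCP at [0.258, 0.569, 0.223] pointing down, gripper open.
Joint ranges: [-179.83, 179.83], [-69.29, 118.12], [-61.27, 80.66], [-181.25, 117.63], [-171.15, -9.14], [-177.46, 177.46]. Speed limits (degrees/s): [159.86, 159.86, 180, 180, 180, 180].

## Interface

Orientations are given as a 3x3 rotation matrix whose columns are the frame's x, y, z axes.
In Python, from station import * gives the robot as it stands.
- The arm moves only by the shell command python3 -m pendant 'ROWS'. ROWS is JSON, a list of rows, each an object of numbers: "x", "y", "z": the shift along the world's x, y, z normalised to -1 to 1, where 1 is 250 mm; "rx", "ry", "rz": the turn, a rotation vector about the world's x, y, z normalised to -1 to 1, where 1 is 180 degrees; "claw": the opening, from 0 (shut) to 1 (fully open). A call has exactly 8 rows; each row is the pose to reach, as a shift and turn from the pose commanded when the call began, turning the shorter way round; what a row does not reach only later rows make up. A row lasts 1/8 s, in which the tool goes at most 62.5 mm and 10.7 degrees, less where a joint would pass 70% of its speed; a pose out of reach is approached as far as the arm can. A call with a number of a shift or a turn outside -1 to 1 is refused whole. A call with a gripper value outside its range is refused whole. The fingers move at their own pace and stop on an object; the grip force is fixed at half the most. Time passes only in rows, so rows that repeat a pose let the fingers close, or fill a call up. It gives the time, the measured TCP pose, the force, the opening and the grip force at its end, in the units of the state.
- sense(): the state, without advancing time (a new reading comes with each control period).
- capture(name): name is "scene" or "top"; returns a dict with "color" (480x640x3 uint8, red, green, blue), "mtx" (3x3 intrinsics, pixels), "k1" (the pictures are not rectified: a ray, as slopes to the right and down, at radius r is drawn at 1 + k1 r^2 times it, then the intrinsics apply), "world_to_cam" (4x4, takes a point from world to camera coordinates). Camera axes: x right, y up, looking along -z (the intrinsics and any distortion apply to the point x, -y, -z); pixel columns grow to the right and rows downward; lengths in m; the calibration is good to about 2 mm. A picture is of the moment at which its call begins. There is no depth.
- finish_job(): hands the job in; it is judged then, once.
Trained networks look in a picture, given as the dict that the camera call returned (one of the last four; its "shot" number tells which), for a name from the list of things; names that differ only in an ending like _2 or _b are one class to them, and where a whole thing is asked for, a point or a joint stands for the part that bears it (a point fixed in the world has none). Each returns a list of dicts, best first, with "conf" (0 to 1); they miss things now and then, are a little off and sometimes report something else, mostly with a low value. They report only what shows in the picture. A call takes as long as a camera call. They do not tell look-alikes from the thing itself.
- search_frame(picture, label): "centre" ([column, row] in pixels, amid what is visible of it).
- regions_of(picture, label): "region" (480x640 bool, what is visible of it) and "centre" ([column, row] in pixels, amid what is visible of it).
The state is a dict: "time_s": time; "joints": joint angles; "joint_velocities": joint speeds; "effort": joint torques, N m; "tcp_pos": TCP position; "ee_rot": TCP orientation; "wrist_force": force on the tool from outside, world axes, zero at the start; "moment": the same for the moment, N m; "gripper_width": opening from 0.0 (shut) to 1.0 (fully open); "gripper_force": force on a finger pad.
Only numpy, scipy, OpenCV 4.12 (cv2) and the standard library are available. Lean on these libraries where they do the work, as an engineer would, in place of code of your own. Each camera call takes 0.05 s, during which the arm holds its last target. There are 200 camera calls.

## Task

Press the microscope's filter wheel down its spindle until it is fully home on its shoulder, which uncovers the spindle's groove. Then take the retaining clip from the parts tray, lay it flat on the wheel and push it sideways, open mouth first, into the groove until it snaps fully home around the spindle, and let go. Leave the washer in the tray and the other things on the desk where they are.

Things in the scene. Friction and masses are not known exactly. Their poses are not given: they have to be found in the camera images.
- carrier: Fixed carrier: 120 x 120 x 16 mm aluminium plate with a round shoulder (48 mm diameter) up to z = 26 mm and an upright steel spindle, 24 mm diameter, top at z = 58 mm. Its groove, 18 mm diameter, runs from z = 35 to 44 mm; the head above is 24 mm, so the clip enters only from the side, from any direction. Origin: centre of the plate's underside, on the spindle axis; z up.
- wheel (a joint): How far the flat black wheel is pressed down the spindle, in m: 0 = raised (top face 48 mm above the desk), 0.012 = home on the shoulder (top face 36 mm). Starts at 0 to 0.003, covering the groove. About 5 N of friction; stays where left; may be pressed anywhere on its top face, e.g. with closed fingertips 40 mm from the axis. It does not turn.
- wheel_top (a point): Centre of the wheel's top face, on the spindle axis; moves with the wheel. The wheel is 116 mm in diameter and 10 mm thick, with six flush grey blanking discs, nothing fragile.
- groove (a point): Middle of the groove's height on the spindle axis, 39.5 mm above the carrier's origin.
- clip: Loose flat steel retaining clip, about 60 g, 5 mm thick, lying flat in the tray. Origin: centre of its bore (19 mm wide), on its underside; x points out of the open mouth, z up. The jaws are 29 mm wide outside, 35 mm at the flared tips (x = +13 mm); the bore's closed back is at x = -9.5 mm; a tail 16 mm wide runs back to x = -41 mm and carries the grip tab.
- clip_tab (a point): Centre of the clip's upright grip tab, at x = -32 mm, z = 21 mm in the clip's frame: a solid steel block 10 mm wide (clip's y), 16 mm long (x), from the plate's top (z = 5 mm) up to z = 37 mm. Pinch it across y from above; its back may also be pushed.
- clip_mouth (a point): Middle of the clip's mouth, at x = +7 mm, z = 2.5 mm in its frame, between two round lips 14 mm apart. They spring apart by 2 mm each as they are pushed over the 18 mm groove, at roughly 5 to 15 N, and close behind it. Lying on the wheel when home, the clip has 1 mm of play below and 3 mm above in the groove; seated, its origin is on the spindle axis.
- tray: Fixed shallow white tray, 180 (x) x 150 (y) mm, floor 3 mm thick, rim 8 mm high. Origin: centre of its underside.
- washer: Bystander: closed steel shim washer, 34 mm outside, 20 mm inside, 4 mm thick, lying in the tray. Leave it there.
- dish: Bystander: round glass dish, 86 mm diameter, 14 mm high. Origin: centre of its underside.
- objective: Bystander: steel microscope objective standing upright, 32 mm diameter, 46 mm high. Origin: centre of its underside.
- mouse: Bystander: white computer mouse, 100 x 58 x 33 mm. Origin: centre of its underside.
Not all that is in view belongs to the job. What is shaped like the clip but green is not meant.

How it is judged:
By the outcome, as a careful person would: the job done as asked, in the order asked, and still so for the second after the job is handed in, with the robot touching nothing.
It also fails if it takes over 51 s, if anything falls off the work surface, if the arm or the gripper's body presses on something with over 40 N, if the wrist force passes 120 N, or if a joint passes its speed limit or range.

## Working session

There is one attempt and no reset: what is moved stays moved. The work goes in short steps, Python scripts to look and compute and a shell command to move; the robot and the scene stay as the last step left them, time stands still between calls to the robot, and variables do not carry over. Pictures are saved under pics/ and viewed, at most 10 in all, crops included, and the job is handed in when it is done.

```bash
mkdir -p pics; cat > h.py <<'E'
import numpy as np, cv2
from station import *
def pix2w(c,px,z):
    K=np.array(c["mtx"]);k1=c["k1"];T=np.array(c["world_to_cam"])
    d=np.array([(px[0]-K[0,2])/K[0,0],(px[1]-K[1,2])/K[1,1]])
    s=d.copy()
    for _ in range(30): s=d/(1+k1*(s@s))
    R=T[:3,:3];o=-R.T@T[:3,3]
    r=R.T@np.array([s[0],-s[1],-1])
    return o+r*(z-o[2])/r[2]
def w2pix(c,p):
    K=np.array(c["mtx"]);T=np.array(c["world_to_cam"])
    q=T[:3,:3]@np.array(p)+T[:3,3]
    s=np.array([q[0],-q[1]])/-q[2]; s=s*(1+c["k1"]*(s@s))
    return K[:2,:2]@s+K[:2,2]
def save(c,n): cv2.imwrite("pics/"+n,cv2.cvtColor(c["color"],cv2.COLOR_RGB2BGR))
E
python3 - <<'E'
from h import *
for n in("top","scene"):
    c=capture(n); save(c,n+"0.png"); T=np.array(c["world_to_cam"]);print(n,-T[:3,:3].T@T[:3,3],c["k1"],c["mtx"])
    for l,z in(("carrier",.016),("wheel",.048),("wheel_top",.048),("groove",.0395),("clip",.008),("clip_tab",.03),("clip_mouth",.008),("tray",.003),("washer",.007),("dish",.01),("objective",.046),("mouse",.02)):
        for r in search_frame(c,l)[:3]: print(l,np.round(r["conf"],2),np.round(r["centre"],1),np.round(pix2w(c,r["centre"],z),3))
s=sense();print(s)
E
```

```text
top [ 0.40793813 -0.00318596  1.1829132 ] 0.02441973675454452 [[493.77165098   0.         326.184323  ]
 [  0.         493.77165098 236.4829385 ]
 [  0.           0.           1.        ]]
carrier 0.9 [246.1 264. ] [0.523 0.193 0.016]
wheel 0.61 [246.1 263.5] [0.521 0.188 0.048]
wheel_top 0.6 [250.7 265.2] [0.517 0.177 0.048]
groove 0.62 [249.5 263.2] [0.522 0.181 0.04 ]
groove 0.36 [510.7 272.6] [ 0.485 -0.421  0.04 ]
clip 0.63 [382.5 266.4] [ 0.509 -0.131  0.008]
clip 0.6 [446.3 261.7] [ 0.517 -0.283  0.008]
clip 0.49 [380.5 247. ] [ 0.556 -0.128  0.008]
clip_tab 0.51 [443.  261.8] [ 0.515 -0.27   0.03 ]
clip_tab 0.48 [379.6 266.5] [ 0.507 -0.121  0.03 ]
clip_mouth 0.75 [380.4 267.2] [ 0.508 -0.126  0.008]
clip_mouth 0.61 [447.1 261. ] [ 0.518 -0.285  0.008]
dish 0.56 [152.8 295.2] [0.456 0.414 0.01 ]
objective 0.59 [383.4 266.7] [ 0.505 -0.129  0.046]
objective 0.53 [352.9 163.3] [ 0.754 -0.067  0.046]
mouse 0.84 [510.4 270.2] [ 0.492 -0.428  0.02 ]
scene [ 0.91222686 -0.5468416   1.04055026] 0.03362545673144276 [[487.83072766   0.         313.05479554]
 [  0.         487.83072766
[... 897 characters left out ...]
108179e+01, -1.48175595e+01]), 'joint_velocities': array([ 0.04833535,  0.03995399, -0.04479494,  0.04334074,  0.1207163 ,
        0.02241866]), 'effort': array([ 4.41400625e-04, -3.90480244e+01,  1.87623614e+01,  4.22440365e+00,
        1.55592954e-02, -2.60504254e-05]), 'tcp_pos': array([0.25812975, 0.56918923, 0.22255288]), 'ee_rot': array([[ 9.10697512e-01, -4.13073894e-01, -2.67539768e-06],
       [-4.13073894e-01, -9.10697512e-01,  1.30406824e-05],
       [-7.82324345e-06, -1.07709800e-05, -1.00000000e+00]]), 'wrist_force': array([ 0.95968769, -0.47747628,  0.34660261]), 'moment': array([ 0.00869579,  0.02200012, -0.0596634 ]), 'gripper_force': 0.0, 'gripper_width': 1.0000179423892772}
```

View pics/top0.png

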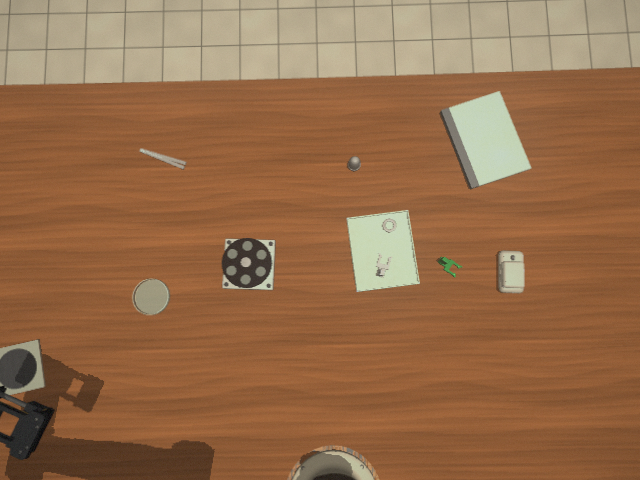

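View pics/scene0.png

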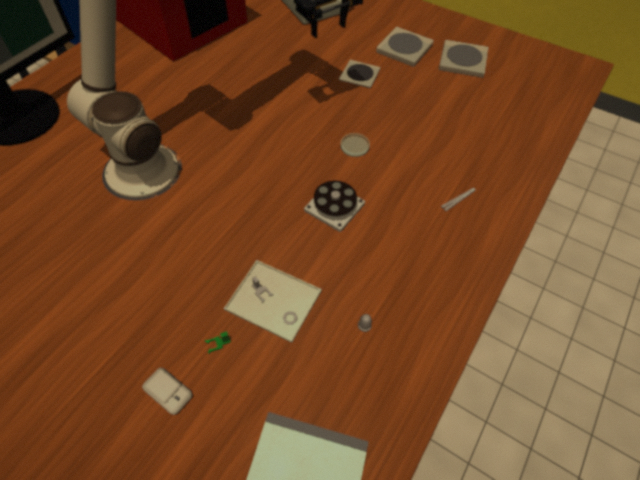

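The top view shows three things that could be taken for the clip:
- the steel clip in the tray at (383,266)
- the closed washer at (389,226)
- the green look-alike on the desk at (449,266)

I choose (383,266) and will check it in a close crop.

```bash
python3 - <<'E'
from h import *
t=capture("top"); s=capture("scene")
def crop(c,x,y,w,h,f): return cv2.resize(cv2.cvtColor(c["color"][y:y+h,x:x+w],cv2.COLOR_RGB2BGR),(w*f,h*f),interpolation=cv2.INTER_CUBIC)
a=crop(t,365,248,36,36,11);b=crop(s,240,268,36,36,11)
cv2.imwrite("pics/crop.png",np.hstack([a,b]))
a=crop(t,216,232,64,64,6);b=crop(s,304,170,64,64,6)
cv2.imwrite("pics/wheel.png",np.hstack([a,b]))
for c,l,z in((t,"wheel",.048),(s,"wheel",.048),(t,"clip",.008),(s,"clip",.008)):
    for r in regions_of(c,l)[:3]:
        ys,xs=np.nonzero(r["region"]); w=np.array([pix2w(c,p,z)[:2] for p in zip(xs,ys)])
        print(l,round(r["conf"],2),len(xs),np.round(r["centre"],1),w.mean(0).round(4),w.min(0).round(3),w.max(0).round(3))
# tile corners proj check
E
```

```text
wheel 0.94 1834 [249.1 265.5] [0.523  0.1861] [0.467 0.13 ] [0.581 0.243]
wheel 0.6 1134 [336.8 197.5] [0.5319 0.1804] [0.473 0.123] [0.589 0.239]
clip 0.72 150 [380.1 267.7] [ 0.5111 -0.1271] [ 0.487 -0.147] [ 0.542 -0.118]
clip 0.51 199 [445.6 261.8] [ 0.5105 -0.2853] [ 0.482 -0.314] [ 0.528 -0.263]
clip 0.81 230 [222.7 339.8] [ 0.5144 -0.2867] [ 0.49  -0.319] [ 0.533 -0.261]
clip 0.58 114 [259.6 286. ] [ 0.5053 -0.1286] [ 0.483 -0.147] [ 0.522 -0.111]
```

View pics/crop.png

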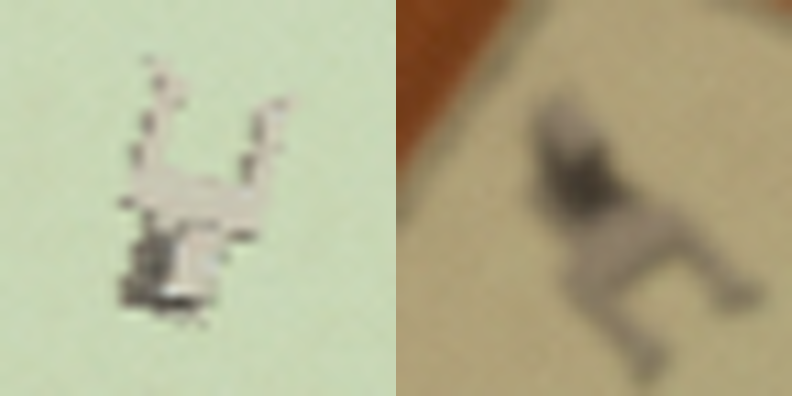

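View pics/wheel.png

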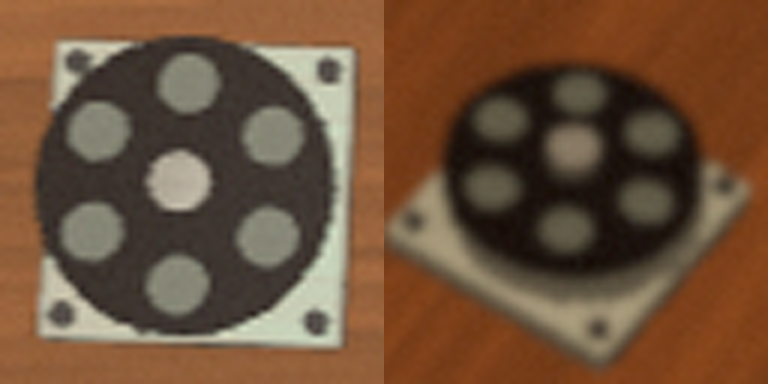

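```bash
python3 - <<'E'
from h import *
from scipy.optimize import least_squares
t=capture("top"); s=capture("scene")
f=lambda x0,y0,k,p:np.array([x0+(p[0]+.5)/k-.5,y0+(p[1]+.5)/k-.5])
for c,p in((t,f(216,232,6,(178,181))),(s,f(304,170,6,(189,149)))): print("spindle",pix2w(c,p,.058).round(4))
g=lambda p:f(365,248,11,p); h=lambda p:f(240,268,11,(p[0]-396,p[1]))
# (model xyz, pixel)
M=[(t,(13,15,5),g((165,72))),(t,(13,-15,5),g((278,103))),(t,(-32,0,37),g((197,260))),(t,(-9.5,0,5),g((205,180))),
   (s,(13,15,5),h((750,297))),(s,(13,-15,5),h((648,367))),(s,(-9.5,0,5),h((655,235))),(s,(-32,0,37),h((562,115)))]
def proj(q,c,m,ds):
    a=q[2];m=np.array(m)/1000
    P=[q[0]+np.cos(a)*m[0]-np.sin(a)*m[1],q[1]+np.sin(a)*m[0]+np.cos(a)*m[1],.003+m[2]]
    if c is s: P[0]+=ds[0];P[1]+=ds[1]
    return w2pix(c,P)
r=least_squares(lambda q:np.concatenate([proj(q,c,m,q[3:])-p for c,m,p in M]),[.51,-.127,-.2,0,0])
print(r.x.round(4),np.degrees(r.x[2]),r.fun.reshape(-1,2).round(1).tolist())
q=r.x;print("tab",q[0]-.032*np.cos(q[2]),q[1]-.032*np.sin(q[2]))
E
```

```text
spindle [0.5242 0.188  0.058 ]
spindle [0.5287 0.184  0.058 ]
[ 5.242e-01 -1.344e-01 -2.925e-01  3.200e-03  4.000e-04] -16.76043846570949 [[-0.5, -0.8], [1.4, -0.3], [-0.6, 0.9], [-0.4, 0.1], [0.8, -1.1], [0.0, -0.2], [-1.3, 1.7], [0.4, -0.4]]
tab 0.49352440657839614 -0.12516985742135972
```

The crops confirm the choice. The clip at (383,266) is grey with an open mouth pointing +x, at a yaw of about -16.5°. The spindle is near (0.526, 0.187). I'll go to the press point with the claw shut.

```bash
python3 -m pendant '[{"x":0.1,"y":-0.1,"z":0,"rz":0.01,"claw":0},{"x":0.27,"y":-0.28,"z":-0.1,"rz":0.02,"claw":0},{"x":0.44,"y":-0.46,"z":-0.2,"rz":0.03,"claw":0},{"x":0.61,"y":-0.64,"z":-0.3,"rz":0.04,"claw":0},{"x":0.78,"y":-0.82,"z":-0.4,"rz":0.044,"claw":0},{"x":0.9,"y":-0.94,"z":-0.4,"rz":0.044,"claw":0},{"x":0.96,"y":-1,"z":-0.4,"rz":0.044,"claw":0},{"x":0.96,"y":-1,"z":-0.4,"rz":0.044,"claw":0}]'
python3 -m pendant '[{"y":-0.15,"claw":0},{"y":-0.3,"claw":0},{"y":-0.416,"claw":0},{"y":-0.416,"z":-0.1,"claw":0},{"y":-0.416,"z":-0.2,"claw":0},{"y":-0.416,"z":-0.27,"claw":0},{"y":-0.416,"z":-0.27,"claw":0},{"y":-0.416,"z":-0.27,"claw":0}]'
```

```text
$[0]: bad value
$[0]: bad value
```

```bash
python3 -m pendant '[{"x":0.1,"y":-0.1,"z":0,"rx":0,"ry":0,"rz":0.01,"claw":0},{"x":0.27,"y":-0.28,"z":-0.1,"rx":0,"ry":0,"rz":0.02,"claw":0},{"x":0.44,"y":-0.46,"z":-0.2,"rx":0,"ry":0,"rz":0.03,"claw":0},{"x":0.61,"y":-0.64,"z":-0.3,"rx":0,"ry":0,"rz":0.04,"claw":0},{"x":0.78,"y":-0.82,"z":-0.4,"rx":0,"ry":0,"rz":0.044,"claw":0},{"x":0.9,"y":-0.94,"z":-0.4,"rx":0,"ry":0,"rz":0.044,"claw":0},{"x":0.96,"y":-1,"z":-0.4,"rx":0,"ry":0,"rz":0.044,"claw":0},{"x":0.96,"y":-1,"z":-0.4,"rx":0,"ry":0,"rz":0.044,"claw":0}]'
```

```text
time_s: 2.7
tcp_pos: [0.4991, 0.3185, 0.1227]
ee_rot: [[0.958, -0.286, 0.0], [-0.286, -0.958, 0.0], [0.0, -0.0, -1.0]]
wrist_force: [-1.0, -0.2, -0.8]
gripper_width: 0.172
gripper_force: 0.0
```

```bash
python3 -m pendant '[{"x":0,"y":-0.15,"z":0,"rx":0,"ry":0,"rz":0,"claw":0},{"x":0,"y":-0.3,"z":0,"rx":0,"ry":0,"rz":0,"claw":0},{"x":0,"y":-0.416,"z":0,"rx":0,"ry":0,"rz":0,"claw":0},{"x":0,"y":-0.416,"z":-0.1,"rx":0,"ry":0,"rz":0,"claw":0},{"x":0,"y":-0.416,"z":-0.2,"rx":0,"ry":0,"rz":0,"claw":0},{"x":0,"y":-0.416,"z":-0.27,"rx":0,"ry":0,"rz":0,"claw":0},{"x":0,"y":-0.416,"z":-0.29,"rx":0,"ry":0,"rz":0,"claw":0},{"x":0,"y":-0.416,"z":-0.29,"rx":0,"ry":0,"rz":0,"claw":0}]'
python3 -m pendant '[{"x":0,"y":0,"z":-0.008,"rx":0,"ry":0,"rz":0,"claw":0},{"x":0,"y":0,"z":-0.014,"rx":0,"ry":0,"rz":0,"claw":0},{"x":0,"y":0,"z":-0.02,"rx":0,"ry":0,"rz":0,"claw":0},{"x":0,"y":0,"z":-0.026,"rx":0,"ry":0,"rz":0,"claw":0},{"x":0,"y":0,"z":-0.032,"rx":0,"ry":0,"rz":0,"claw":0},{"x":0,"y":0,"z":-0.038,"rx":0,"ry":0,"rz":0,"claw":0},{"x":0,"y":0,"z":-0.044,"rx":0,"ry":0,"rz":0,"claw":0},{"x":0,"y":0,"z":-0.044,"rx":0,"ry":0,"rz":0,"claw":0}]'
```

```text
time_s: 3.7
tcp_pos: [0.4981, 0.2162, 0.0505]
ee_rot: [[0.959, -0.282, 0.001], [-0.282, -0.959, 0.0], [0.0, -0.0, -1.0]]
wrist_force: [-0.9, -0.4, 0.3]
gripper_width: 0.005
gripper_force: 0.0
time_s: 4.7
tcp_pos: [0.4984, 0.2153, 0.0389]
ee_rot: [[0.959, -0.283, 0.001], [-0.283, -0.959, 0.0], [0.0, -0.0, -1.0]]
wrist_force: [1.0, 0.7, 2.1]
gripper_width: 0.005
gripper_force: 1.0
```

```bash
python3 -m pendant '[{"x":0,"y":0,"z":-0.004,"rx":0,"ry":0,"rz":0,"claw":0},{"x":0,"y":0,"z":-0.008,"rx":0,"ry":0,"rz":0,"claw":0},{"x":0,"y":0,"z":-0.012,"rx":0,"ry":0,"rz":0,"claw":0},{"x":0,"y":0,"z":-0.013,"rx":0,"ry":0,"rz":0,"claw":0},{"x":0,"y":0,"z":-0.014,"rx":0,"ry":0,"rz":0,"claw":0},{"x":0,"y":0,"z":-0.015,"rx":0,"ry":0,"rz":0,"claw":0},{"x":0,"y":0,"z":-0.016,"rx":0,"ry":0,"rz":0,"claw":0},{"x":0,"y":0,"z":-0.016,"rx":0,"ry":0,"rz":0,"claw":0}]'
```

```text
time_s: 5.7
tcp_pos: [0.4985, 0.2153, 0.0364]
ee_rot: [[0.959, -0.283, 0.001], [-0.283, -0.959, 0.0], [0.001, -0.0, -1.0]]
wrist_force: [-2.2, 1.1, 10.0]
gripper_width: 0.003
gripper_force: 5.4
```

```bash
python3 -m pendant '[{"x":0,"y":0,"z":-0.002,"rx":0,"ry":0,"rz":0,"claw":0},{"x":0,"y":0,"z":-0.004,"rx":0,"ry":0,"rz":0,"claw":0},{"x":0,"y":0,"z":-0.006,"rx":0,"ry":0,"rz":0,"claw":0},{"x":0,"y":0,"z":-0.008,"rx":0,"ry":0,"rz":0,"claw":0},{"x":0,"y":0,"z":-0.01,"rx":0,"ry":0,"rz":0,"claw":0},{"x":0,"y":0,"z":-0.012,"rx":0,"ry":0,"rz":0,"claw":0},{"x":0,"y":0,"z":-0.012,"rx":0,"ry":0,"rz":0,"claw":0},{"x":0,"y":0,"z":-0.012,"rx":0,"ry":0,"rz":0,"claw":0}]'
```

```text
time_s: 6.7
tcp_pos: [0.4985, 0.2153, 0.0361]
ee_rot: [[0.959, -0.282, 0.002], [-0.282, -0.959, -0.0], [0.002, -0.0, -1.0]]
wrist_force: [-7.6, 0.2, 28.0]
gripper_width: 0.007
gripper_force: 14.0
```

Firm stop at z=0.036, so the wheel is home. Next I'll lift and go to the clip.

```bash
python3 -m pendant '[{"x":0,"y":0,"z":0.1,"rx":0,"ry":0,"rz":0,"claw":0},{"x":0,"y":0,"z":0.25,"rx":0,"ry":0,"rz":0,"claw":0},{"x":0,"y":-0.15,"z":0.36,"rx":0,"ry":0,"rz":0,"claw":0.5},{"x":0,"y":-0.35,"z":0.4,"rx":0,"ry":0,"rz":0,"claw":0.6},{"x":0,"y":-0.58,"z":0.4,"rx":0,"ry":0,"rz":0,"claw":0.6},{"x":-0.01,"y":-0.8,"z":0.4,"rx":0,"ry":0,"rz":0,"claw":0.6},{"x":-0.018,"y":-0.95,"z":0.4,"rx":0,"ry":0,"rz":0,"claw":0.6},{"x":-0.018,"y":-1,"z":0.4,"rx":0,"ry":0,"rz":0,"claw":0.6}]'
python3 -m pendant '[{"x":0,"y":-0.15,"z":0,"rx":0,"ry":0,"rz":0,"claw":0.6},{"x":0,"y":-0.28,"z":0,"rx":0,"ry":0,"rz":0,"claw":0.6},{"x":0,"y":-0.362,"z":0,"rx":0,"ry":0,"rz":0,"claw":0.6},{"x":0,"y":-0.362,"z":-0.08,"rx":0,"ry":0,"rz":0,"claw":0.6},{"x":0,"y":-0.362,"z":-0.16,"rx":0,"ry":0,"rz":0,"claw":0.6},{"x":0,"y":-0.362,"z":-0.24,"rx":0,"ry":0,"rz":0,"claw":0.6},{"x":0,"y":-0.362,"z":-0.24,"rx":0,"ry":0,"rz":0,"claw":0.6},{"x":0,"y":-0.362,"z":-0.24,"rx":0,"ry":0,"rz":0,"claw":0.6}]'
python3 - <<'E'
from h import *
t=capture("top"); s=capture("scene")
def crop(c,x,y,w,h,f): return cv2.resize(cv2.cvtColor(c["color"][y:y+h,x:x+w],cv2.COLOR_RGB2BGR),(w*f,h*f),interpolation=cv2.INTER_CUBIC)
def sec(c,x,y): return crop(c,x,y,50,50,8)
a=sec(s,235,245);b=crop(s,304,170,64,64,6);b=cv2.resize(b,(400,400));cv2.imwrite("pics/pre.png",np.hstack([a,b]))
print(sense()["tcp_pos"],w2pix(s,sense()["tcp_pos"]))
E
```

```text
time_s: 7.7
tcp_pos: [0.4918, -0.0371, 0.131]
ee_rot: [[0.958, -0.287, -0.004], [-0.287, -0.958, -0.001], [-0.003, 0.002, -1.0]]
wrist_force: [-0.8, -0.4, -0.1]
gripper_width: 0.568
gripper_force: 0.0
time_s: 8.7
tcp_pos: [0.494, -0.1251, 0.0724]
ee_rot: [[0.959, -0.283, 0.0], [-0.283, -0.959, -0.0], [0.0, 0.0, -1.0]]
wrist_force: [0.5, -0.5, 0.1]
gripper_width: 0.598
gripper_force: 0.0
[ 0.49425673 -0.12512643  0.07283884] [252.96253434 270.08088773]
```

View pics/pre.png

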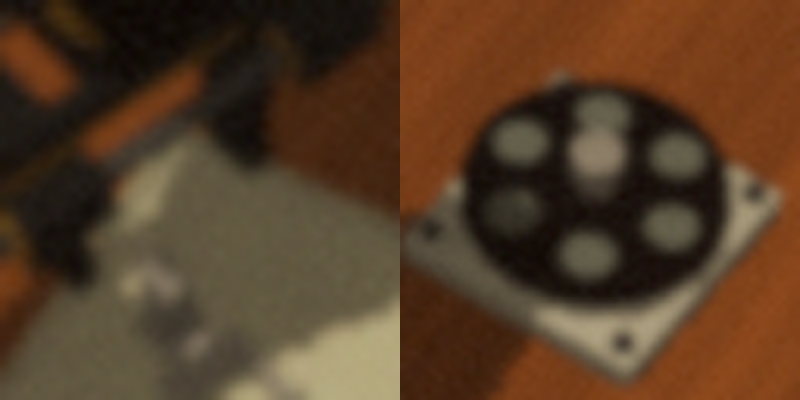

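Left, the fingertips straddle the tab at crop (150,285). Right, the wheel is low, with the spindle standing clear. I'll compare the tab's expected pixel.

```bash
python3 - <<'E'
from h import *
s=capture("scene")
for p in((.494,-.125,.073),(.494,-.125,.04),(.499,-.125,.04),(.494,-.120,.04)): print(w2pix(s,p))
E
```

```text
[252.89984182 269.95294692]
[254.09926063 277.17212181]
[255.8079054 278.1804851]
[255.36776629 275.64070832]
```

```bash
python3 -m pendant '[{"x":0,"y":0,"z":-0.06,"rx":0,"ry":0,"rz":0,"claw":0.6},{"x":0,"y":0,"z":-0.12,"rx":0,"ry":0,"rz":0,"claw":0.6},{"x":0,"y":0,"z":-0.18,"rx":0,"ry":0,"rz":0,"claw":0.6},{"x":0,"y":0,"z":-0.22,"rx":0,"ry":0,"rz":0,"claw":0.6},{"x":0,"y":0,"z":-0.235,"rx":0,"ry":0,"rz":0,"claw":0.6},{"x":0,"y":0,"z":-0.235,"rx":0,"ry":0,"rz":0,"claw":0.6},{"x":0,"y":0,"z":-0.235,"rx":0,"ry":0,"rz":0,"claw":0.4},{"x":0,"y":0,"z":-0.235,"rx":0,"ry":0,"rz":0,"claw":0.2}]'
python3 -m pendant '[{"x":0,"y":0,"z":0,"rx":0,"ry":0,"rz":0,"claw":0.1},{"x":0,"y":0,"z":0,"rx":0,"ry":0,"rz":0,"claw":0},{"x":0,"y":0,"z":0,"rx":0,"ry":0,"rz":0,"claw":0},{"x":0,"y":0,"z":0,"rx":0,"ry":0,"rz":0,"claw":0},{"x":0,"y":0,"z":0.04,"rx":0,"ry":0,"rz":0,"claw":0},{"x":0,"y":0,"z":0.14,"rx":0,"ry":0,"rz":0,"claw":0},{"x":0,"y":0,"z":0.28,"rx":0,"ry":0,"rz":0,"claw":0},{"x":0,"y":0,"z":0.4,"rx":0,"ry":0,"rz":0,"claw":0}]'
```

```text
time_s: 9.85
tcp_pos: [0.494, -0.1253, 0.0138]
ee_rot: [[0.959, -0.284, 0.001], [-0.284, -0.959, 0.0], [0.001, -0.0, -1.0]]
wrist_force: [0.1, -0.8, 0.3]
gripper_width: 0.454
gripper_force: 0.0
time_s: 10.85
tcp_pos: [0.4937, -0.1253, 0.1151]
ee_rot: [[0.959, -0.284, 0.001], [-0.284, -0.959, -0.0], [0.001, -0.0, -1.0]]
wrist_force: [-0.2, 1.2, -0.3]
gripper_width: 0.113
gripper_force: 30.0
```

Gripped, opening 9.8 mm. I'll carry it to a pose 40 mm behind the seat, staying high.

```bash
python3 -m pendant '[{"x":-0.02,"y":0.1,"z":0,"rx":0,"ry":0,"rz":0,"claw":0},{"x":-0.05,"y":0.25,"z":0,"rx":0,"ry":0,"rz":0,"claw":0},{"x":-0.08,"y":0.42,"z":0,"rx":0,"ry":0,"rz":0,"claw":0},{"x":-0.11,"y":0.59,"z":0,"rx":0,"ry":0,"rz":0,"claw":0},{"x":-0.148,"y":0.76,"z":0,"rx":0,"ry":0,"rz":0,"claw":0},{"x":-0.148,"y":0.9,"z":0,"rx":0,"ry":0,"rz":0,"claw":0},{"x":-0.148,"y":0.98,"z":0,"rx":0,"ry":0,"rz":0,"claw":0},{"x":-0.148,"y":1,"z":0,"rx":0,"ry":0,"rz":0,"claw":0}]'
python3 -m pendant '[{"x":0,"y":0.1,"z":0,"rx":0,"ry":0,"rz":0,"claw":0},{"x":0,"y":0.2,"z":0,"rx":0,"ry":0,"rz":0,"claw":0},{"x":0,"y":0.3,"z":-0.05,"rx":0,"ry":0,"rz":0,"claw":0},{"x":0,"y":0.33,"z":-0.1,"rx":0,"ry":0,"rz":0,"claw":0},{"x":0,"y":0.33,"z":-0.16,"rx":0,"ry":0,"rz":0,"claw":0},{"x":0,"y":0.33,"z":-0.2,"rx":0,"ry":0,"rz":0,"claw":0},{"x":0,"y":0.33,"z":-0.2,"rx":0,"ry":0,"rz":0,"claw":0},{"x":0,"y":0.33,"z":-0.2,"rx":0,"ry":0,"rz":0,"claw":0}]'
python3 - <<'E'
from h import *
t=capture("top"); s=capture("scene")
def crop(c,x,y,w,h,f): return cv2.resize(cv2.cvtColor(c["color"][y:y+h,x:x+w],cv2.COLOR_RGB2BGR),(w*f,h*f),interpolation=cv2.INTER_CUBIC)
cv2.imwrite("pics/ins.png",np.hstack([crop(t,216,232,50,66,8),crop(s,304,170,50,66,8)]))
p=sense()["tcp_pos"];print(p,w2pix(t,p),w2pix(s,p))
E
```

```text
time_s: 11.85
tcp_pos: [0.4566, 0.1257, 0.1138]
ee_rot: [[0.959, -0.282, 0.001], [-0.282, -0.959, 0.0], [0.0, -0.001, -1.0]]
wrist_force: [0.4, -0.5, -1.4]
gripper_width: 0.111
gripper_force: 30.0
time_s: 12.85
tcp_pos: [0.457, 0.207, 0.0637]
ee_rot: [[0.959, -0.284, 0.001], [-0.284, -0.959, 0.0], [0.0, -0.0, -1.0]]
wrist_force: [0.4, -0.6, -0.2]
gripper_width: 0.115
gripper_force: 30.0
[0.45699264 0.20727757 0.06388455] [236.27015306 291.41627484] [316.78543688 175.92162361]
```

View pics/ins.png

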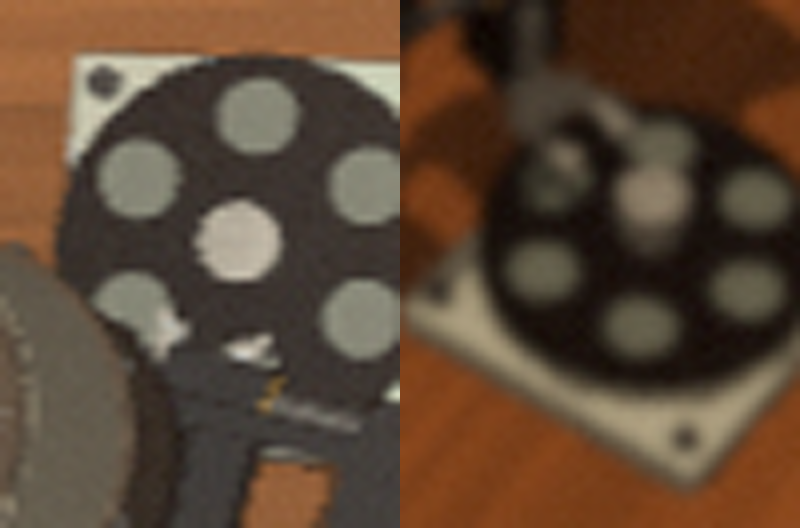

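Relative to the spindle at top crop (239,240), the jaw tips at (163,320) and (255,345) are centred within about 0.5 mm. The seat is about 40 mm ahead. I'll lower onto the wheel and advance.

```bash
python3 -m pendant '[{"x":0,"y":0,"z":-0.02,"rx":0,"ry":0,"rz":0,"claw":0},{"x":0,"y":0,"z":-0.04,"rx":0,"ry":0,"rz":0,"claw":0},{"x":0,"y":0,"z":-0.055,"rx":0,"ry":0,"rz":0,"claw":0},{"x":0,"y":0,"z":-0.06,"rx":0,"ry":0,"rz":0,"claw":0},{"x":0,"y":0,"z":-0.064,"rx":0,"ry":0,"rz":0,"claw":0},{"x":0,"y":0,"z":-0.066,"rx":0,"ry":0,"rz":0,"claw":0},{"x":0,"y":0,"z":-0.068,"rx":0,"ry":0,"rz":0,"claw":0},{"x":0,"y":0,"z":-0.068,"rx":0,"ry":0,"rz":0,"claw":0}]'
```

```text
time_s: 13.95
tcp_pos: [0.4567, 0.2072, 0.0464]
ee_rot: [[0.959, -0.284, 0.0], [-0.284, -0.959, 0.0], [0.0, -0.0, -1.0]]
wrist_force: [0.7, 0.0, -0.7]
gripper_width: 0.113
gripper_force: 30.0
```

```bash
python3 -m pendant '[{"x":0,"y":0,"z":-0.002,"rx":0,"ry":0,"rz":0,"claw":0},{"x":0,"y":0,"z":-0.004,"rx":0,"ry":0,"rz":0,"claw":0},{"x":0,"y":0,"z":-0.004,"rx":0,"ry":0,"rz":0,"claw":0},{"x":0.02,"y":-0.006,"z":-0.004,"rx":0,"ry":0,"rz":0,"claw":0},{"x":0.04,"y":-0.012,"z":-0.004,"rx":0,"ry":0,"rz":0,"claw":0},{"x":0.06,"y":-0.018,"z":-0.004,"rx":0,"ry":0,"rz":0,"claw":0},{"x":0.077,"y":-0.023,"z":-0.004,"rx":0,"ry":0,"rz":0,"claw":0},{"x":0.077,"y":-0.023,"z":-0.004,"rx":0,"ry":0,"rz":0,"claw":0}]'
```

```text
time_s: 14.95
tcp_pos: [0.4765, 0.2018, 0.0463]
ee_rot: [[0.959, -0.283, 0.001], [-0.283, -0.959, 0.001], [0.001, -0.001, -1.0]]
wrist_force: [-1.8, -0.3, 5.9]
gripper_width: 0.115
gripper_force: 30.0
```

Resting on the wheel with about 6 N. Now the push.

```bash
python3 -m pendant '[{"x":0.01,"y":-0.003,"z":0.002,"rx":0,"ry":0,"rz":0,"claw":0},{"x":0.018,"y":-0.005,"z":0.002,"rx":0,"ry":0,"rz":0,"claw":0},{"x":0.026,"y":-0.008,"z":0.002,"rx":0,"ry":0,"rz":0,"claw":0},{"x":0.034,"y":-0.01,"z":0.002,"rx":0,"ry":0,"rz":0,"claw":0},{"x":0.042,"y":-0.012,"z":0.002,"rx":0,"ry":0,"rz":0,"claw":0},{"x":0.05,"y":-0.015,"z":0.002,"rx":0,"ry":0,"rz":0,"claw":0},{"x":0.056,"y":-0.017,"z":0.002,"rx":0,"ry":0,"rz":0,"claw":0},{"x":0.056,"y":-0.017,"z":0.002,"rx":0,"ry":0,"rz":0,"claw":0}]'
```

```text
time_s: 15.95
tcp_pos: [0.4898, 0.1974, 0.0463]
ee_rot: [[0.959, -0.283, -0.0], [-0.283, -0.959, 0.0], [-0.0, -0.0, -1.0]]
wrist_force: [-2.9, 1.3, 6.2]
gripper_width: 0.109
gripper_force: 30.0
```

```bash
python3 -m pendant '[{"x":0.005,"y":-0.001,"z":0,"rx":0,"ry":0,"rz":0,"claw":0},{"x":0.009,"y":-0.003,"z":0,"rx":0,"ry":0,"rz":0,"claw":0},{"x":0.013,"y":-0.004,"z":0,"rx":0,"ry":0,"rz":0,"claw":0},{"x":0.016,"y":-0.005,"z":0,"rx":0,"ry":0,"rz":0,"claw":0},{"x":0.019,"y":-0.006,"z":0,"rx":0,"ry":0,"rz":0,"claw":0},{"x":0.021,"y":-0.006,"z":0,"rx":0,"ry":0,"rz":0,"claw":0},{"x":0.021,"y":-0.006,"z":0,"rx":0,"ry":0,"rz":0,"claw":0},{"x":0.021,"y":-0.006,"z":0,"rx":0,"ry":0,"rz":0,"claw":0}]'
```

```text
time_s: 16.95
tcp_pos: [0.4928, 0.1963, 0.0463]
ee_rot: [[0.959, -0.284, -0.004], [-0.284, -0.959, -0.0], [-0.004, 0.001, -1.0]]
wrist_force: [-12.0, 5.0, 11.1]
gripper_width: 0.113
gripper_force: 30.0
```

```bash
python3 -m pendant '[{"x":0.003,"y":-0.001,"z":0,"rx":0,"ry":0,"rz":0,"claw":0},{"x":0.005,"y":-0.0015,"z":0,"rx":0,"ry":0,"rz":0,"claw":0},{"x":0.007,"y":-0.002,"z":0,"rx":0,"ry":0,"rz":0,"claw":0},{"x":0.009,"y":-0.003,"z":0,"rx":0,"ry":0,"rz":0,"claw":0},{"x":0.01,"y":-0.003,"z":0,"rx":0,"ry":0,"rz":0,"claw":0},{"x":0.011,"y":-0.003,"z":0,"rx":0,"ry":0,"rz":0,"claw":0},{"x":0.012,"y":-0.003,"z":0,"rx":0,"ry":0,"rz":0,"claw":0},{"x":0.012,"y":-0.003,"z":0,"rx":0,"ry":0,"rz":0,"claw":0}]'
python3 - <<'E'
from h import *
t=capture("top"); s=capture("scene")
def crop(c,x,y,w,h,f): return cv2.resize(cv2.cvtColor(c["color"][y:y+h,x:x+w],cv2.COLOR_RGB2BGR),(w*f,h*f),interpolation=cv2.INTER_CUBIC)
cv2.imwrite("pics/ins2.png",np.hstack([crop(t,216,232,50,66,8),crop(s,304,170,50,66,8)]))
E
```

```text
time_s: 17.95
tcp_pos: [0.4931, 0.1959, 0.0464]
ee_rot: [[0.959, -0.284, -0.008], [-0.284, -0.959, -0.0], [-0.008, 0.003, -1.0]]
wrist_force: [-20.7, 9.9, 16.8]
gripper_width: 0.116
gripper_force: 30.0
```

View pics/ins2.png

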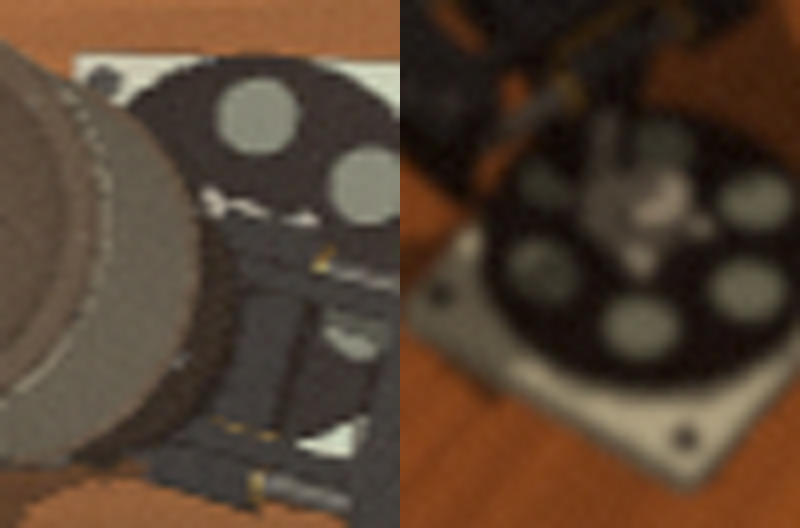

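The push stopped hard: 23 N with almost no travel. In the scene crop the jaw tips at (640,265) and (700,220) are past the spindle. I'll release and lift.

```bash
python3 -m pendant '[{"x":-0.006,"y":0.002,"z":0.003,"rx":0,"ry":0,"rz":0,"claw":0},{"x":-0.01,"y":0.003,"z":0.003,"rx":0,"ry":0,"rz":0,"claw":0},{"x":-0.01,"y":0.003,"z":0.003,"rx":0,"ry":0,"rz":0,"claw":0.3},{"x":-0.01,"y":0.003,"z":0.003,"rx":0,"ry":0,"rz":0,"claw":0.4},{"x":-0.01,"y":0.003,"z":0.003,"rx":0,"ry":0,"rz":0,"claw":0.4},{"x":-0.01,"y":0.003,"z":0.06,"rx":0,"ry":0,"rz":0,"claw":0.4},{"x":-0.01,"y":0.003,"z":0.2,"rx":0,"ry":0,"rz":0,"claw":0.4},{"x":-0.01,"y":0.003,"z":0.35,"rx":0,"ry":0,"rz":0,"claw":0.4}]'
python3 -m pendant '[{"x":-0.1,"y":-0.1,"z":0.1,"rx":0,"ry":0,"rz":0,"claw":0.4},{"x":-0.2,"y":-0.25,"z":0.2,"rx":0,"ry":0,"rz":0,"claw":0.4},{"x":-0.2,"y":-0.4,"z":0.3,"rx":0,"ry":0,"rz":0,"claw":0.4},{"x":-0.2,"y":-0.6,"z":0.3,"rx":0,"ry":0,"rz":0,"claw":0.4},{"x":-0.2,"y":-0.8,"z":0.3,"rx":0,"ry":0,"rz":0,"claw":0.4},{"x":-0.2,"y":-0.95,"z":0.3,"rx":0,"ry":0,"rz":0,"claw":0.4},{"x":-0.2,"y":-1,"z":0.3,"rx":0,"ry":0,"rz":0,"claw":0.4},{"x":-0.2,"y":-1,"z":0.3,"rx":0,"ry":0,"rz":0,"claw":0.4}]'
python3 - <<'E'
from h import *
t=capture("top"); s=capture("scene")
def crop(c,x,y,w,h,f): return cv2.resize(cv2.cvtColor(c["color"][y:y+h,x:x+w],cv2.COLOR_RGB2BGR),(w*f,h*f),interpolation=cv2.INTER_CUBIC)
cv2.imwrite("pics/fin.png",np.hstack([crop(t,222,238,40,50,10),crop(s,312,170,40,50,10)]))
a=np.radians(-16.5);d=np.array([np.cos(a),np.sin(a)]);n=np.array([-d[1],d[0]]);A=np.array([.5242,.188])
for nm,m in(("tipL",(13,15)),("tipR",(13,-15))):
    P=A+(m[0]*d+m[1]*n)/1000; print(nm,(w2pix(t,[*P,.041])-[222,238]+.5)*10)
print("tabtop",(w2pix(t,[*(A-.032*d),.073])-[222,238]+.5)*10)
E
```

```text
time_s: 19.05
tcp_pos: [0.4957, 0.1954, 0.1349]
ee_rot: [[0.959, -0.284, 0.0], [-0.284, -0.959, -0.0], [0.0, 0.0, -1.0]]
wrist_force: [0.5, 1.2, -0.4]
gripper_width: 0.398
gripper_force: 0.0
time_s: 20.05
tcp_pos: [0.4457, -0.0547, 0.2088]
ee_rot: [[0.958, -0.285, 0.001], [-0.285, -0.958, 0.0], [0.001, -0.001, -1.0]]
wrist_force: [-0.4, 0.2, -0.4]
gripper_width: 0.401
gripper_force: 0.0
tipL [203.73634467 179.28797355]
tipR [327.53056132 212.37591529]
tabtop [185.72379423 372.96617026]
```

View pics/fin.png

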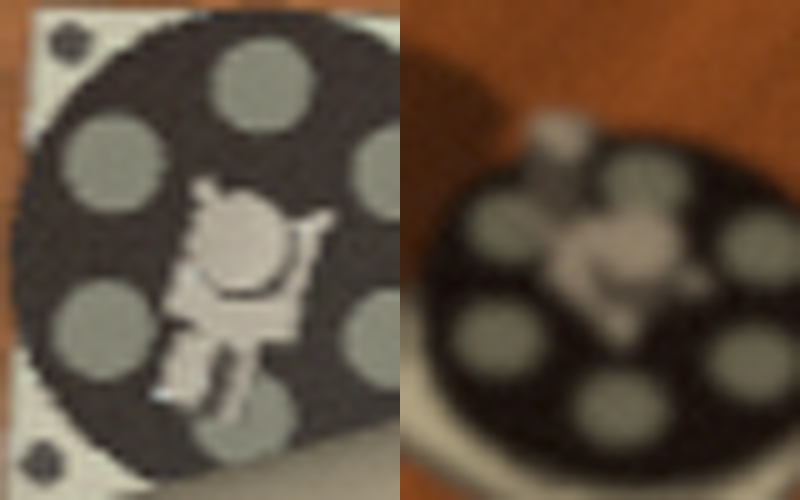

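The jaw tips at (203,178) and (328,210) match the positions predicted for a seated clip, (204,179) and (327,212). The gripper is clear of everything, so I'll hand in.

```bash
python3 -c "from station import *; print(finish_job())"
```

```text
the job is handed in; nothing more can be done
None
```

The filter wheel is pressed home on its shoulder, the clip is pushed into the groove to a hard stop around the spindle and released, and the job was handed in at about 20 s with nothing else touched; the hand-in returned no verdict.

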